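# Tip the chestnuts out of the saucepan into the baking tin

## Task

Take the glass lid off the saucepan and lay it gently down flat, knob up, in the middle of the chopping board. Then lift the saucepan by its handle and tip it low over the baking tin until all five chestnuts have dropped into the tin, and set the empty pan gently back upright in the middle of its cork trivet. Let go of everything and leave the tin and all the other things on the table where they stand.

Things in the scene. Friction and masses are not known exactly. Their poses are not given: they have to be found in the camera images.
- pot: flared steel saucepan, 0.32-0.5 kg. Origin: centre of its underside, z up its axis. A cone: 80 mm diameter at the foot, 150 at the rim, 60 high; wall 4 mm, leaning out 30 deg; floor 5 mm. A level handle points along its own -x, centre line 46 mm above the underside: steel neck, then a round black grip 18 mm in diameter, 90 to 175 mm from the axis. Starts upright on the trivet, lid on, chestnuts inside
- pot_grip (a point): point on the centre line of the saucepan's round handle (diameter 18 mm), 115 mm from the pan's axis and 46 mm above its underside; axes as the pan's
- lid: domed clear glass lid with steel rim, 156 mm in diameter, 0.18 kg. Origin: centre of its underside, z up. Below, a flat plug 124 mm in diameter and 6 mm deep sits loosely (5 mm play) in the pan's rim: origin 54 mm above the pan's underside when on; on a flat surface it rests on this plug. Black knob on top, see lid_knob
- lid_knob (a point): centre of the lid's black knob: an upright cylinder 32 mm in diameter and 18 mm high, 43 mm above the lid's underside; the glass dome lies 22 mm below this point
- trivet: round cork trivet, 160 mm in diameter, 12 mm thick, fixed to the table; origin at the centre of its underside. Fixed equipment (gas stove, scale, basins, carton, all under 0.2 m) stands more than 0.45 m to either side and beyond 0.74 m ahead of the robot
- board: square two-tone wooden chopping board 180 x 180 x 18 mm, fixed to the table; origin at the centre of its underside, x and y along its sides
- tin: square dark steel baking tin lined with white paper, 200 x 200 mm outside, 45 mm high, wall and floor 4 mm, 0.7 kg, loose on the table; origin at the centre of its underside, x and y along its sides
- nut0: brown chestnut, 30 mm in diameter and 24 mm high, 14 g, slightly pointed at +z; origin at the centre of its pale flat end. Starts on the floor of the saucepan under the lid
- nut1: brown chestnut, 30 mm in diameter and 24 mm high, 14 g, slightly pointed at +z; origin at the centre of its pale flat end. Starts on the floor of the saucepan under the lid
- nut2: brown chestnut, 30 mm in diameter and 24 mm high, 14 g, slightly pointed at +z; origin at the centre of its pale flat end. Starts on the floor of the saucepan under the lid
- nut3: brown chestnut, 30 mm in diameter and 24 mm high, 14 g, slightly pointed at +z; origin at the centre of its pale flat end. Starts on the floor of the saucepan under the lid
- nut4: brown chestnut, 30 mm in diameter and 24 mm high, 14 g, slightly pointed at +z; origin at the centre of its pale flat end. Starts on the floor of the saucepan under the lid
- jar: bystander: amber glass jar with red cap, 66 mm diameter, 95 mm high; origin at the centre of its underside. May change places with can and canister
- can: bystander: steel can with yellow label, 66 mm diameter, 90 mm high; origin at the centre of its underside
- canister: bystander: white ceramic canister with steel lid, 66 mm diameter, 98 mm high; origin at the centre of its underside
- bottle: bystander: green glass bottle, 60 mm diameter, 180 mm high; origin at the centre of its underside
- mould: bystander: wooden rice-cake mould lying flat at the back, 85 x 150 x 24 mm with a short handle along its own +y; origin at the centre of its underside
- sieve: bystander: round steel sieve, 142 mm rim diameter, 49 mm high, with a red handle along its own +x to 175 mm from its centre; origin at the centre of its underside
Mind the look-alikes: they are no part of the job. Several things have the shape of the trivet; the one meant has the colours described above.

How it is judged:
By the outcome, as a careful person would: the job done as asked, in the order asked, and still so for the second after the job is handed in, with the robot touching nothing.
It also fails if it takes over 72 s, if anything falls off the work surface, if the arm or the gripper's body presses on something with over 40 N, if the wrist force passes 120 N, or if a joint passes its speed limit or range.

## Robot

A 6-joint arm with a two-finger parallel gripper is mounted at the origin on the work surface. World frame = base frame: x ahead of the robot, y to its left, z up, the work surface at z = 0. Lengths are in m, angles in degrees, forces in N, time in s.
With the tool pointing down it reaches from about 0.325 to 0.775 m from the base axis. Payload 5.5 kg.
Tool frame: the origin (TCP) lies at the centre of the arm's flange, where the gripper is bolted on; the fingertips stand 182 mm ahead of it and the grasp point (between the pads) lies 163 mm ahead of it; z points along the fingers, y is the direction in which the jaws open and shut (so a half turn about z gives the same grasp; the last joint's range is limited). The gripper opens to 88 mm and grips with 3 to 60 N. Pads are 20 mm wide; open, the fingers measure 115 mm over their backs; the gripper's body (75 mm by 178 mm) begins 61 mm behind the grasp point.
Start: joints at [-71.431, 5.22, 70.514, -0, 104.267, -3.249], TCP at [0.223, -0.557, 0.405] pointing down, gripper open.
Joint ranges: [-164.24, 164.24], [-49.07, 125.15], [9.68, 141.18], [-86.29, 266.29], [3.28, 154.24], [-151.56, 151.56]. Speed limits (degrees/s): [147.25, 147.25, 172.46, 180, 180, 180].

## Interface

Orientations are given as [roll, pitch, yaw] about the fixed x, y, z axes, in that order (R = Rz(yaw) Ry(pitch) Rx(roll)).
In Python, from station import r gives the robot as it stands. The module is installed in compiled form; this text tells all that it offers. Calls block until the motion is done:
- r.reach(position, orientation): joint-space move of the TCP to a pose.
- r.servo_line(position, rotation=None, speed=0.15): straight line of the TCP; rotation=None keeps the orientation; speed is the mean speed in m/s.
- r.move_joints(angles): joint-space move.
- r.let_go() and r.grab(squeeze=None): open the fingers fully, or close them until they stop; squeeze is the grip in N (None keeps the last).
- r.wait(seconds).
- r.inverse_kinematics(position, orientation): joint angles nearest the present ones, or None.
- r.sense(): the state.
- r.snapshot(name): name is "scene" or "top"; returns a dict with "frame" (400x640x3 uint8, red, green, blue), "fx", "fy", "cx", "cy" (pixels), "R" (3x3) and "t" (3): a world point X has camera coordinates R X + t. Camera axes: x right, y down, z forward; pixel columns grow to the right and rows downward; lengths in m; the calibration is good to about 2 mm. A picture is of the moment at which its call begins. There is no depth.
A pose or a line that the arm cannot do raises r.IKError and nothing moves.
- r.hand_in(): hands the job in, once; it reports no verdict.
The state is a dict: "clock": time; "joints": joint angles; "joint_vel": joint speeds; "joint_torque": joint torques, N m; "tcp_pos": TCP position; "orientation": TCP orientation; "contact_force": force on the tool from outside, world axes, zero at the start; "torque": the same for the moment, N m; "opening": finger opening in m.
Only numpy, scipy, OpenCV 4.12 (cv2) and the standard library are available. Lean on these libraries where they do the work, as an engineer would, in place of code of your own. Each camera call takes 0.05 s, during which the arm holds its last target.

## Working session

There is one attempt and no reset: what is moved stays moved. The work goes in short steps, each a Python script; the robot and the scene stay as the last script left them, time stands still between calls to the robot, and variables do not carry over. Pictures are saved under pics/ and viewed, and the job is handed in when it is done.

```bash
mkdir -p pics
python3 - <<'E'
from station import r
import cv2,pickle
for n in("scene","top"):
    s=r.snapshot(n); pickle.dump(s,open(n+'0.pkl','wb'))
    cv2.imwrite(f'pics/{n}0.png',s['frame'][:,:,::-1]); print(n,s['fx'],s['fy'],s['cx'],s['cy'],s['R'],s['t'])
print(r.sense())
E
```

```text
scene 400.0346821041048 400.0346821041048 321.366301694673 198.52775919984362 [[-0.65650381  0.75424529 -0.01080725]
 [ 0.41255604  0.34702543 -0.84224157]
 [-0.63150635 -0.55739339 -0.53899196]] [ 0.3402755  -0.13719299  1.37972747]
top 413.8867883399344 413.8867883399344 314.2247131260754 197.61557508720554 [[ 0.00854139 -0.99994638  0.00585452]
 [-0.98260464 -0.00947914 -0.18546772]
 [ 0.18551327 -0.00416853 -0.98263292]] [0.00733016 0.54741969 1.19940791]
{'clock': 0.1, 'joints': array([-7.14307379e+01,  5.25833319e+00,  7.05716092e+01, -3.15123210e-04,
        1.04264737e+02, -3.24876636e+00]), 'joint_vel': array([ 0.01723731, -0.12868461, -0.23208336,  0.02810456, -0.0386324 ,
        0.00766971]), 'joint_torque': array([ 1.20959157e-03, -4.47858238e+01, -4.07569313e+01,  7.00321561e-02,
        2.84408749e-02, -1.01529022e-04]), 'tcp_pos': array([ 0.22301262, -0.55708238,  0.40365772]), 'orientation': array([-1.79905455e+02, -5.06057180e-03,  2.18179469e+01]), 'contact_force': array([ 0.28239975, -0.71739934,  0.01035114]), 'torque': array([-0.04351529, -0.02099122, -0.01475832]), 'opening': 0.08752945969727874}
```

View pics/scene0.png

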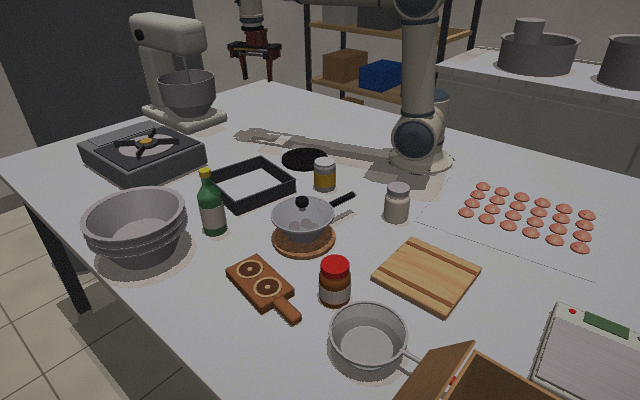

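View pics/top0.png

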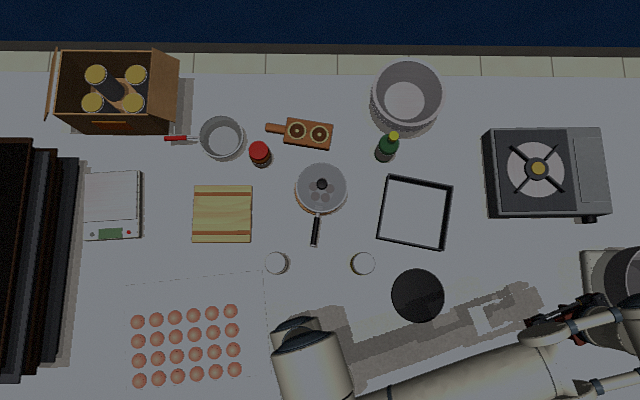

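The scene view shows the pan with lid and knob at (302,202) on the cork trivet, handle end (352,195), tin around (252,183), and board around (427,274). In the top view the knob is at (321,184), the handle runs to (314,245), the board is centred near (222,213), and the tin near (415,212).

```bash
cat > h.py <<'E'
import numpy as np,cv2,pickle
def ray(s,uv):
    d=np.array([(uv[0]-s['cx'])/s['fx'],(uv[1]-s['cy'])/s['fy'],1.]); R=np.array(s['R']);t=np.array(s['t'])
    return -R.T@t,R.T@d
def plane(s,uv,z):
    o,d=ray(s,uv); return o+d*(z-o[2])/d[2]
def proj(s,X):
    c=np.array(s['R'])@np.asarray(X,float)+s['t']; return np.array([s['fx']*c[0]/c[2]+s['cx'],s['fy']*c[1]/c[2]+s['cy']])
def tri(a,ua,b,ub):
    A=np.zeros((3,3));v=np.zeros(3)
    for s,u in((a,ua),(b,ub)):
        o,d=ray(s,u);d/=np.linalg.norm(d);P=np.eye(3)-np.outer(d,d);A+=P;v+=P@o
    return np.linalg.solve(A,v)
def crop(s,x0,y0,x1,y1,k,f):
    cv2.imwrite(f,cv2.resize(s['frame'][y0:y1,x0:x1,::-1],None,fx=k,fy=k,interpolation=cv2.INTER_CUBIC))
E
python3 - <<'E'
from h import *
t=pickle.load(open('top0.pkl','rb'));s=pickle.load(open('scene0.pkl','rb'))
crop(t,180,120,480,320,2.6,'pics/tc.png'); crop(s,220,150,400,270,4.4,'pics/sc.png')
def blobs(s,m,lo,n,roi):
    x0,y0,x1,y1=roi; q=np.zeros(m.shape,np.uint8);q[y0:y1,x0:x1]=m[y0:y1,x0:x1]*255
    c,_=cv2.findContours(q,cv2.RETR_EXTERNAL,cv2.CHAIN_APPROX_NONE)
    for k in sorted(c,key=cv2.contourArea)[::-1][:4]:
        M=cv2.moments(k)
        if M['m00']>lo: print(n,M['m00'],M['m10']/M['m00'],M['m01']/M['m00'],cv2.minAreaRect(k))
for n,S,rois in(('top',t,dict(knob=(305,170,338,198),handle=(300,205,330,255),tin=(365,165,465,260),trivet=(280,150,360,225),board=(180,175,262,250))),('scene',s,dict(knob=(285,190,318,212),handle=(325,180,365,215),tin=(200,145,310,215),trivet=(260,190,345,262),board=(360,225,490,325)))):
    f=S['frame'].astype(int); mx=f.max(2); hsv=cv2.cvtColor(S['frame'],cv2.COLOR_RGB2HSV)
    for k in('knob','handle','tin'): blobs(S,mx<(75 if k!='tin' else 95),15,n+' '+k,rois[k])
    for k in('trivet','board'): blobs(S,(hsv[:,:,1]>70)&(hsv[:,:,0]<30),40,n+' '+k,rois[k])
E
```

```text
top knob 91.5 321.4735883424408 183.72495446265935 ((321.75, 183.75001525878906), (10.60660171508789, 11.31370735168457), 45.0)
top handle 141.0 314.951536643026 230.38297872340425 ((314.83001708984375, 231.19000244140625), (6.222539901733398, 30.122753143310547), 8.130102157592773)
top tin 4530.5 414.65794798219474 212.2454475223485 ((414.98638916015625, 212.18997192382812), (70.07357788085938, 68.7092514038086), 9.819300651550293)
top trivet 42.0 303.6031746031746 206.25396825396825 ((302.50823974609375, 204.2200927734375), (29.825700759887695, 5.91697883605957), 49.184913635253906)
top board 3000.0 222.33927777777774 213.45805555555555 ((221.5, 213.5), (57.0, 59.0), 90.0)
scene knob 132.0 301.53156565656565 202.16161616161617 ((301.5, 203.0), (14.0, 13.0), 90.0)
scene knob 36.0 289.0740740740741 191.99074074074073 ((290.0, 193.0), (6.0, 10.0), 90.0)
scene handle 120.5 342.13139695712306 198.92392807745503 ((341.79998779296875, 199.1000213623047), (5.366563320159912, 26.38560676574707), 63.43495178222656)
scene handle 23.0 329.5 188.95652173913044 ((329.54998779296875, 188.65000915
[... 201 characters left out ...]
312), 73.73979187011719)
scene tin 537.5 297.0706976744186 159.09829457364341 ((295.5, 158.0), (26.0, 27.0), 90.0)
scene tin 140.5 301.66310794780543 202.30249110320284 ((301.5, 203.0), (14.0, 13.0), 90.0)
scene tin 110.0 202.6212121212121 156.25454545454545 ((203.5, 156.0), (22.0, 7.0), 90.0)
scene trivet 1141.0 303.3381536663745 244.94799883143438 ((303.3659973144531, 242.84426879882812), (32.791622161865234, 62.41543960571289), 86.69812774658203)
scene trivet 119.5 333.56066945606693 258.1436541143654 ((332.5, 257.5), (7.0, 23.0), 90.0)
scene board 4915.5 426.64825551825857 276.3031227748957 ((425.076416015625, 273.35986328125), (94.33387756347656, 63.767147064208984), 28.610462188720703)
```

View pics/tc.png

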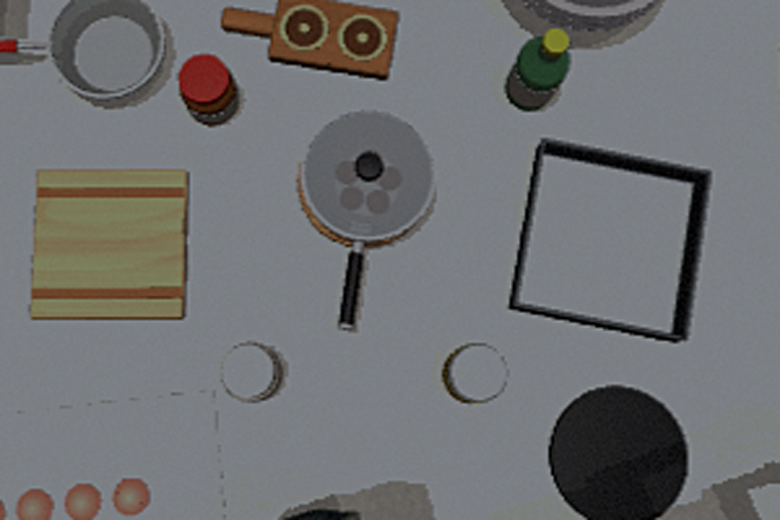

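View pics/sc.png

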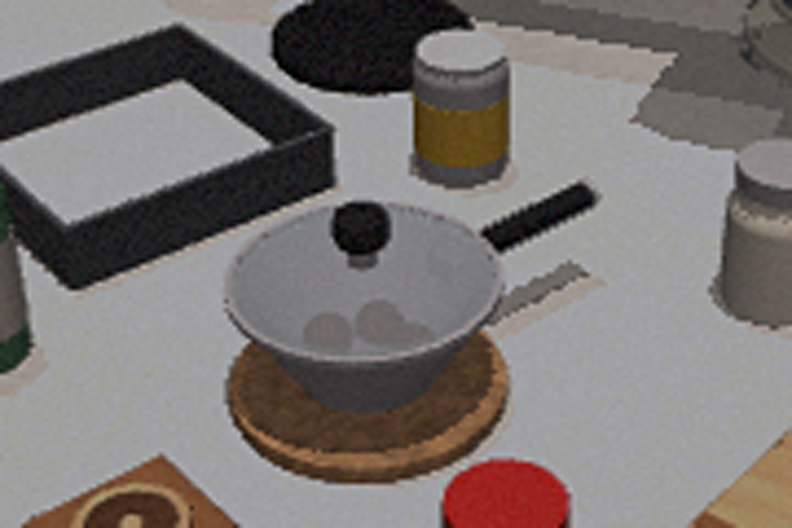

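Run:
```python
from h import *
np.set_printoptions(precision=4,suppress=True)
t=pickle.load(open('top0.pkl','rb'));s=pickle.load(open('scene0.pkl','rb'))
C=lambda u,v:((u)/2.6+180-.3,v/2.6+120-.3)
print('cam',-np.array(t['R']).T@t['t'])
print('knob tri',tri(t,(321.5,183.7),s,(301.55,202.2)),plane(t,(321.5,183.7),.111),plane(s,(301.55,202.2),.109))
print('handle tri',tri(t,(314.95,230.6),s,(342.13,198.92)),plane(t,(314.95,230.6),.06))
for p in((358,242),(347,328)): print('handle ends',plane(t,C(*p),.06))
# lid rim ellipse in top: extents
print('lid rim', [plane(t,C(*p),.066) for p in((302,175),(435,175),(368,110),(366,241))])
print('board',[plane(t,C(*p),.018) for p in((37,170),(188,170),(186,319),(31,319))], plane(s,(0,0),.018))
print('boardscene centre',plane(t,(222.3,213.4),.018))
print('tin',[plane(t,C(*p),.045) for p in((543,140),(711,172),(686,342),(511,308))])
Sc=lambda u,v:((u)/4.4+220-.4,v/4.4+150-.4)
# trivet in scene: left, right, bottom extents at top edge
print('trivet L,R',[plane(s,Sc(*p),.006) for p in((227,385),(509,380))],'bottom',plane(s,Sc(370,481),0))
# trivet contour in scene (lower outer boundary), ellipse -> rays onto z=0
hsv=cv2.cvtColor(s['frame'],cv2.COLOR_RGB2HSV);m=((hsv[:,:,1]>70)&(hsv[:,:,0]<30)).astype(np.uint8)
pts=[]
for u in range(275,333):
    v=[v for v in range(225,254) if m[v,u]]
    if v: pts.append(plane(s,(u,max(v)+.5),0)[:2])
pts=np.array(pts)
def fit(p):
    from scipy.optimize import least_squares
    return least_squares(lambda q:np.hypot(*(p-q).T)-.08,p.mean(0)+[0,0],loss='soft_l1',f_scale=.001)
f=fit(pts);print('trivet fit scene',f.x,np.abs(f.fun).mean()*1e3)
hsv=cv2.cvtColor(t['frame'],cv2.COLOR_RGB2HSV);m=((hsv[:,:,1]>70)&(hsv[:,:,0]<30)).astype(np.uint8)
pts=[]
for u in range(297,347):
    v=[v for v in range(185,222) if m[v,u]]
    if v: pts.append(plane(t,(u,max(v)+.5),0.006)[:2])
f=fit(np.array(pts));print('trivet fit top',len(pts),f.x,np.abs(f.fun).mean()*1e3)
```

```text
cam [0.3153 0.0175 1.2801]
knob tri [ 0.5785 -0.0086  0.1064] [ 0.5772 -0.0081  0.111 ] [ 0.5816 -0.0062  0.109 ]
handle tri [0.4462 0.01   0.0586] [0.4465 0.0094 0.06  ]
handle ends [0.4998 0.0025 0.06  ]
handle ends [0.4015 0.0142 0.06  ]
lid rim [array([0.5764, 0.0677, 0.066 ]), array([ 0.5779, -0.0857,  0.066 ]), array([ 0.6547, -0.008 ,  0.066 ]), array([ 0.5001, -0.0065,  0.066 ])]
board [array([0.5897, 0.3873, 0.018 ]), array([0.5915, 0.2065, 0.018 ]), array([0.4133, 0.2024, 0.018 ]), array([0.4117, 0.3832, 0.018 ])] [-0.5364 -6.7379  0.018 ]
boardscene centre [0.5014 0.2946 0.018 ]
tin [array([ 0.626 , -0.2155,  0.045 ]), array([ 0.5892, -0.4124,  0.045 ]), array([ 0.3902, -0.3731,  0.045 ]), array([ 0.4272, -0.1738,  0.045 ])]
trivet L,R [array([ 0.6362, -0.0655,  0.006 ]), array([0.528 , 0.0552, 0.006 ])] bottom [0.6386 0.0491 0.    ]
trivet fit scene [ 0.5684 -0.0121] 5.536538004653394
trivet fit top 34 [ 0.5818 -0.0037] 0.732805522077855
```

```bash
cat >> h.py <<'E'
from scipy.spatial.transform import Rotation as Rn
PHI=25.;GR=.105
def pan2tool(p,psi,th,phi=None,gr=None,flip=False,pitch=0):
    """p: point of the handle grip (world); returns TCP pos, rpy"""
    phi=PHI if phi is None else phi
    Rp=(Rn.from_euler('Z',psi,degrees=True)*Rn.from_euler('Y',pitch,degrees=True)*Rn.from_euler('X',th,degrees=True)).as_matrix()
    A=Rn.from_euler('X',-phi,degrees=True).as_matrix()
    z=A@[0,0,-1];y=A@[0,1,0]*(-1 if flip else 1);x=np.cross(y,z)
    R=Rp@np.c_[x,y,z]
    return np.asarray(p)-.163*R[:,2],Rn.from_matrix(R).as_euler('xyz',degrees=True)
E
python3 - <<'E'
from h import *
from station import r
np.set_printoptions(precision=1,suppress=True)
t=pickle.load(open('top0.pkl','rb'))
for n,p,z in(('can',(363,263),.09),('canister',(277,263),.098),('jar',(260,150),.095),('bottle',(394,135),.18),('stovecorner',(488,217),.1)): print(n,plane(t,p,z)*1e3)
a=np.radians(-6.8); ax=np.array([.577,-.0075]); g=[ax[0]-GR*np.cos(a),ax[1]-GR*np.sin(a),.058]
for flip in(0,1):
    print('grasp',flip,r.inverse_kinematics(*map(list,pan2tool(g,-6.8,0,flip=flip))))
for psi in(0,-10,-20,-30,-45,-60,-90):
  for flip in(0,1):
    b=np.radians(psi);ok=[]
    for th in(0,40,80,105,115):
        c=np.array([.508,-.294]); o=np.array([np.sin(b),-np.cos(b)])
        c=c-.03*o
        p=[c[0]-GR*np.cos(b),c[1]-GR*np.sin(b),.14]
        q=r.inverse_kinematics(*map(list,pan2tool(p,psi,th,flip=flip))); ok.append(None if q is None else np.array(q))
    print(psi,flip,*ok)
for yaw in (0,22,180): print('knob',yaw,r.inverse_kinematics([.577,-.008,.3],[180,0,yaw]),r.inverse_kinematics([.5015,.295,.227],[180,0,yaw]))
E
```

```text
can [ 352.2 -127.8   90. ]
canister [349.8 115.9  98. ]
jar [681.7 175.1  95. ]
bottle [ 702.8 -208.   180. ]
stovecorner [ 486.1 -489.   100. ]
grasp 0 [ 12.5  -4.9 102.6 -23.5  91.  -69.3]
grasp 1 [ 12.5  -4.9 102.6 -23.5  91.  110.7]
0 0 [ -21.8  -22.6  109.   -23.2   84.3 -111.3] [ -44.6   -4.7   91.8   10.9  103.2 -133.1] [ -55.9   20.4   77.9   34.6  126.  -136.7] [ -58.4   34.8   73.4   50.5  138.  -131.9] [ -58.6   39.8   72.7   57.9  142.  -128.5]
0 1 [-21.8 -22.6 109.  -23.2  84.3  68.7] [-44.6  -4.7  91.8  10.9 103.2  46.9] [-55.9  20.4  77.9  34.6 126.   43.3] [-58.4  34.8  73.4  50.5 138.   48.1] [-58.6  39.8  72.7  57.9 142.   51.5]
-10 0 [-18.4 -18.2 105.6 -24.7  88.8 -98.7] [ -43.7   -7.6   94.5   12.7  101.2 -122.1] [ -57.8   14.4   85.2   39.5  120.2 -130. ] [ -61.    28.6   82.    55.2  130.9 -128.7] [ -61.2   33.8   81.5   61.9  134.8 -127.1]
-10 1 [-18.4 -18.2 105.6 -24.7  88.8  81.3] [-43.7  -7.6  94.5  12.7 101.2  57.9] [-57.8  14.4  85.2  39.5 120.2  50. ] [-61.   28.6  82.   55.2 130.9  51.3] [-61.2  33.8  81.5  61.9 134.8  52.9]
-20 0 [-16.  -13.1 101.5 -25.
[... 1338 characters left out ...]
9.3  124.8   78.8   90.3 -115.9] [ -65.9   -1.4  125.    86.7   94.9 -123.7]
-60 1 [-14.3   8.1  80.8 -18.1 108.6 132.6] [-33.7 -15.1 101.1  13.4  87.3 116.5] [-57.4 -21.  119.2  55.5  83.2  84.7] [-65.2  -9.3 124.8  78.8  90.3  64.1] [-65.9  -1.4 125.   86.7  94.9  56.3]
-90 0 [-18.4  22.   64.6  -8.6 117.  -20.7] [-26.6 -11.5  98.    6.8  80.  -27. ] [-41.2 -37.7 130.3  44.7  50.1 -59.1] None None
-90 1 None None [-41.2 -37.7 130.3  44.7  50.1 120.9] None None
knob 0 [-4.2  1.9 84.5 -0.  93.5 85.8] [ 27.1   4.6  89.2  -0.   86.1 117.1]
knob 22 [-4.2  1.9 84.5 -0.  93.5 63.8] [27.1  4.6 89.2 -0.  86.1 95.1]
knob 180 [ -4.2   1.9  84.5   0.   93.5 -94.2] [ 27.1   4.6  89.2   0.   86.1 -62.9]
```

Run:
```python
from h import *
from station import r
k=[.5775,-.008]; O=[180,0,90]
z=.109+.003+.163
r.reach([*k,z+.10],O); r.servo_line([*k,z],speed=.15)
s=r.sense(); print(s['clock'],s['tcp_pos'],s['contact_force'])
r.grab(30); s=r.sense(); print(s['clock'],s['opening'],s['contact_force'],s['torque'])
r.servo_line([*k,z+.02],speed=.08); r.servo_line([*k,z+.14],speed=.2)
s=r.sense(); print(s['clock'],s['opening'],s['contact_force'])
for n in("scene","top"):
    p=r.snapshot(n); pickle.dump(p,open(n+'1.pkl','wb'));cv2.imwrite(f'pics/{n}1.png',p['frame'][:,:,::-1])
```

```text
3.25 [ 0.57773424 -0.00814493  0.27614515] [0.13670762 0.39016086 0.37746978]
4.1583 0.03126605471005545 [1.82019065 0.27424622 0.01705848] [-0.01714386 -0.1237224  -0.00931847]
5.3083 0.03130771413218879 [-0.22748243 -0.52212381 -2.48286387]
```

View pics/scene1.png

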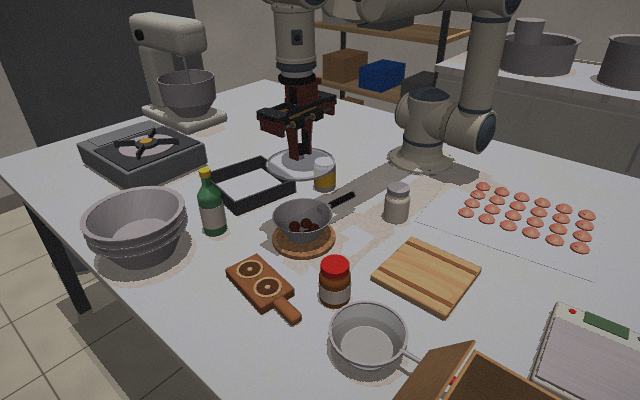

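Scene view: lid held level at (302,160), chestnuts visible in the open pan at (303,222).

Run:
```python
from h import *
from station import r
b=[.5015,.295]; O=[180,0,90]
r.reach([*b,.33],O); r.servo_line([*b,.234],speed=.12)
f0=r.sense()['contact_force'][2]; z=.234
while z>.224:
    z-=.001; r.servo_line([*b,z],speed=.02); f=r.sense()['contact_force'][2]
    if f-f0>1.5: break
s=r.sense(); print(s['clock'],z,f0,f,s['tcp_pos'])
r.let_go(); r.servo_line([*b,z+.12],speed=.2)
print(r.sense()['clock'])
p=r.snapshot("scene");pickle.dump(p,open('scene2.pkl','wb'));crop(p,250,150,510,340,3,'pics/s2.png')
p=r.snapshot("top");pickle.dump(p,open('top2.pkl','wb'));crop(p,180,120,480,320,2.6,'pics/t2.png')
```

```text
9.5833 0.226 -1.6024677851281657 2.4878495673464083 [0.50152208 0.29510852 0.22664876]
11.3167
```

View pics/s2.png

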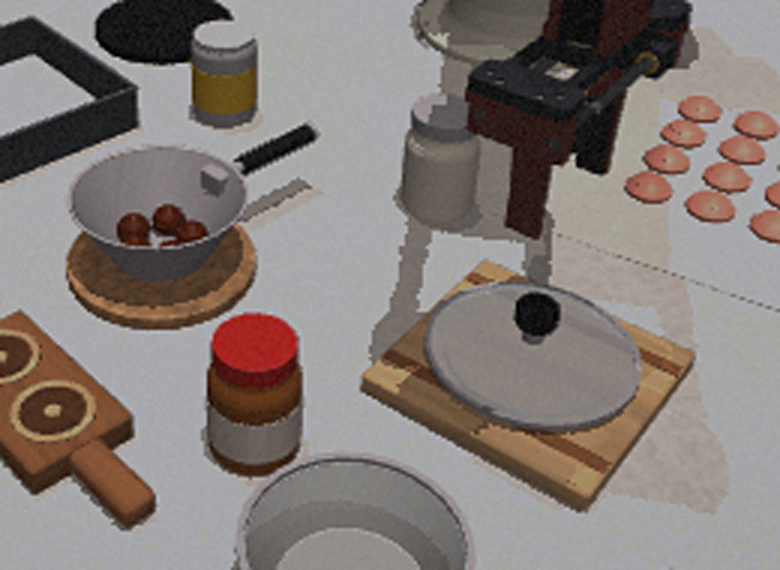

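View pics/t2.png

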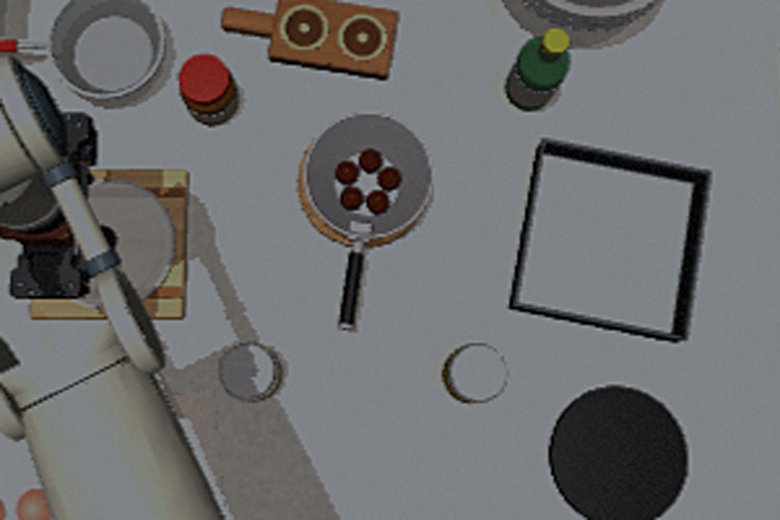

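Crops: lid flat, knob up at (537,315), centred on the board. Pan unmoved, five nuts around (365,180). Now the handle.

Run:
```python
from h import *
from station import r
t=pickle.load(open('top2.pkl','rb'))
C=lambda u,v:((u)/2.6+180-.3,v/2.6+120-.3)
print('rim c',plane(t,C(369,177),.072))
e=[plane(t,C(*p),.06) for p in((358,246),(347,327))];print(e)
a=np.radians(-6.8); ax=np.array([.577,-.0075]); g=np.array([ax[0]-GR*np.cos(a),ax[1]-GR*np.sin(a),.058])
print('grasp',g)
P,O=pan2tool(g,-6.8,0,flip=True); d=(P-g)/.163
r.reach(list(P+.11*d),list(O)); 
s=r.sense();print(s['clock'])
r.servo_line(list(P),speed=.12); s=r.sense();print(s['clock'],s['tcp_pos']-P,s['contact_force'])
p=r.snapshot("scene");crop(p,220,120,420,270,3.9,'pics/s3.png')
p=r.snapshot("top");crop(p,230,150,400,290,4,'pics/t3.png')
```

```text
rim c [ 0.57349119 -0.00942801  0.072     ]
[array([0.49515993, 0.00247979, 0.06      ]), array([0.40267217, 0.01424285, 0.06      ])]
grasp [0.47273862 0.00493242 0.058     ]
12.7333
13.8 [0.00032359 0.00021297 0.0008733 ] [-0.21448586  0.6251561   0.45039756]
```

View pics/s3.png

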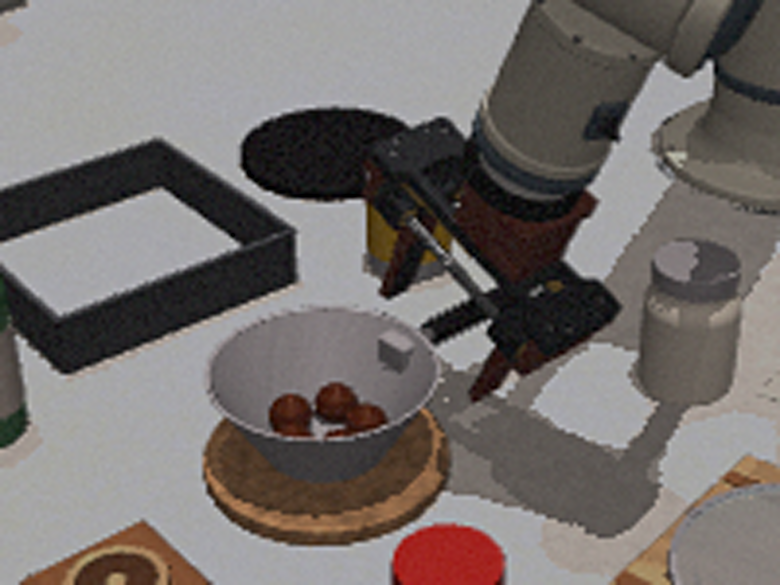

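View pics/t3.png

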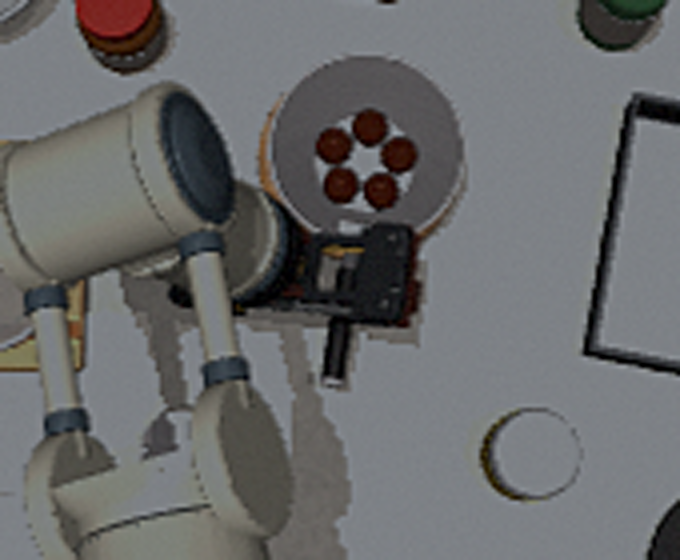

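The fingers straddle the handle and clear the canister and can. Grip and lift a little.

Run:
```python
from h import *
from station import r
r.grab(60); s=r.sense(); print(s['clock'],s['opening'],s['contact_force'],s['torque'],s['tcp_pos'])
p=s['tcp_pos']; np.save('lift0.npy',p)
a=np.radians(-6.8); g=np.array([.577-GR*np.cos(a),-.0075-GR*np.sin(a),.058]); P,O=pan2tool(g,-6.8,0,flip=True)
r.servo_line(list(P+[0,0,.04]),list(O),speed=.06); s=r.sense(); print(s['clock'],s['opening'],s['contact_force'],s['torque'])
p=r.snapshot("scene");pickle.dump(p,open('scene4.pkl','wb'));crop(p,220,120,420,270,3.9,'pics/s4.png')
p=r.snapshot("top");pickle.dump(p,open('top4.pkl','wb'));crop(p,230,150,400,290,4,'pics/t4.png')
```

```text
15.0 0.016663485051654665 [ 0.38484024 -0.72016162 -0.55124314] [ 0.10541305 -0.01416377 -0.15618078] [0.48087751 0.07326744 0.20566356]
15.8167 0.01677350113452722 [-0.13029295 -0.35104406 -4.13255513] [ 0.54835875  0.38188526 -0.04503287]
```

View pics/s4.png

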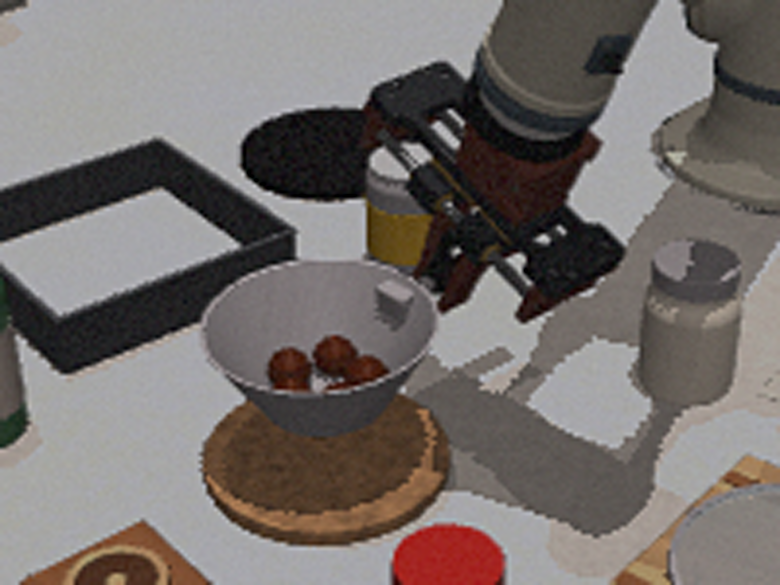

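View pics/t4.png

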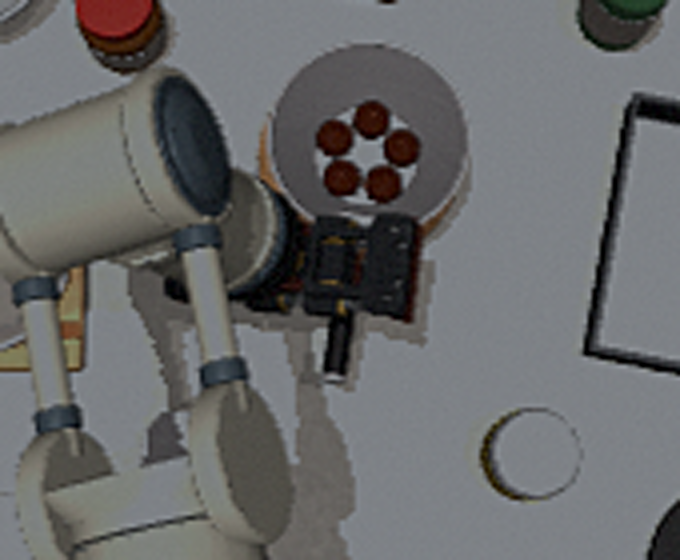

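Level, no droop (rim ellipse around (320,325) in the crop), nuts still inside. Carry and pour.

Run:
```python
from h import *
from station import r
psi=-40;b=np.radians(psi);o=np.array([np.sin(b),-np.cos(b)])
c=np.array([.508,-.294])-.033*o
g=lambda z:np.array([c[0]-GR*np.cos(b),c[1]-GR*np.sin(b),z])
a=np.radians(-6.8); g0=np.array([.577-GR*np.cos(a),-.0075-GR*np.sin(a),.16])
go=lambda p,ps,th,v:(lambda q:r.servo_line(list(q[0]),list(q[1]),speed=v))(pan2tool(p,ps,th,flip=True))
go(g0,-6.8,0,.12); go(g(.16),psi,0,.18); go(g(.138),psi,0,.1)
s=r.sense();print(s['clock'],s['opening'],s['contact_force'])
p=r.snapshot("scene");pickle.dump(p,open('scene5.pkl','wb'));cv2.imwrite('pics/s5.png',p['frame'][:,:,::-1])
p=r.snapshot("top");pickle.dump(p,open('top5.pkl','wb'));cv2.imwrite('pics/t5.png',p['frame'][:,:,::-1])
```

```text
18.3333 0.01668682341639258 [-0.61738687 -0.83259163 -3.94643811]
```

View pics/s5.png

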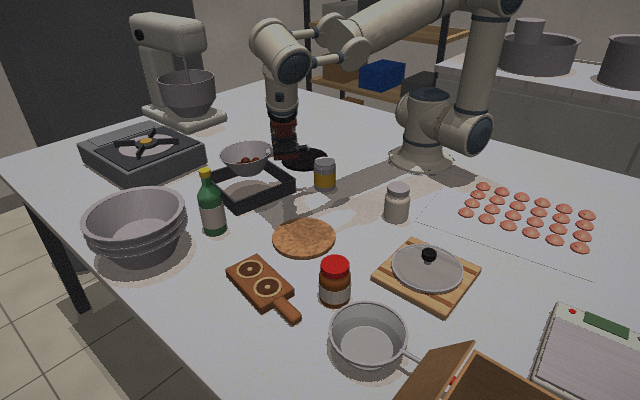

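View pics/t5.png

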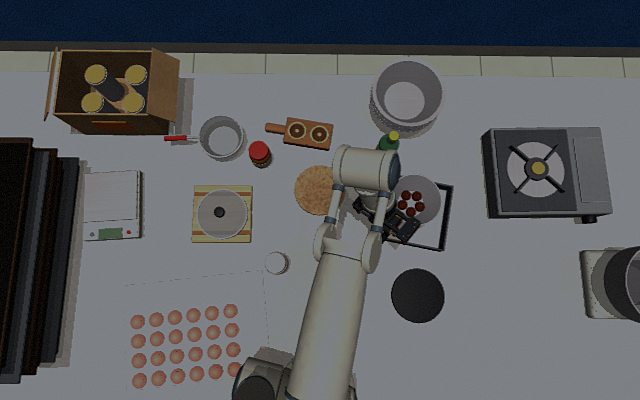

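Pan over the tin at (412,200) in the top view; lid centred on the board at (221,213). The trivet is now unobstructed apart from one arm edge. Pour, and measure the trivet.

Run:
```python
from h import *
from station import r
psi=-40;b=np.radians(psi);o=np.array([np.sin(b),-np.cos(b)])
c=np.array([.508,-.294])-.033*o
g=lambda z:np.array([c[0]-GR*np.cos(b),c[1]-GR*np.sin(b),z])
go=lambda p,ps,th,v:(lambda q:r.servo_line(list(q[0]),list(q[1]),speed=v))(pan2tool(p,ps,th,flip=True))
for th in(15,30,45,60,70,80,90,100,106): go(g(.138),psi,th,.12 if th<61 else .09)
r.wait(.3)
s=r.sense();print(s['clock'],s['opening'],s['contact_force'],np.round(s['joints'],1))
p=r.snapshot("scene");pickle.dump(p,open('scene6.pkl','wb'));crop(p,160,80,360,230,3.9,'pics/s6.png')
p=r.snapshot("top");pickle.dump(p,open('top6.pkl','wb'));crop(p,330,120,480,270,4,'pics/t6.png')
from scipy.optimize import least_squares
for n in('scene5','top5','top6'):
    p=pickle.load(open(n+'.pkl','rb'));h=cv2.cvtColor(p['frame'],cv2.COLOR_RGB2HSV)
    m=((h[:,:,1]>70)&(h[:,:,0]<30)).astype(np.uint8);u,v=proj(p,[.58,-.005,.012]);q=np.zeros_like(m)
    q[int(v)-35:int(v)+35,int(u)-40:int(u)+(40 if n!='top5' else 12)]=m[int(v)-35:int(v)+35,int(u)-40:int(u)+(40 if n!='top5' else 12)]
    k=max(cv2.findContours(q,0,cv2.CHAIN_APPROX_NONE)[0],key=cv2.contourArea)[:,0]
    if n=='top5':k=k[k[:,0]<int(u)+8]
    P=np.array([plane(p,x,.006)[:2] for x in k.astype(float)])
    f=least_squares(lambda z:np.hypot(*(P-z[:2]).T)-z[2],[.58,0,.08],loss='soft_l1',f_scale=.001);print(n,len(P),f.x,np.abs(f.fun).mean())
```

```text
22.975 0.016748356482644382 [-0.71487888 -0.06426302 -3.59966314] [-65.9   8.1 108.3  69.4 108.4  58. ]
scene5 152 [ 0.58285016 -0.0045466   0.08239288] 0.0018712896269845064
top5 85 [ 0.58144001 -0.00382924  0.07811003] 0.0008368114522476699
top6 140 [ 0.58146709 -0.00357946  0.07800377] 0.0007591715380158294
```

View pics/s6.png

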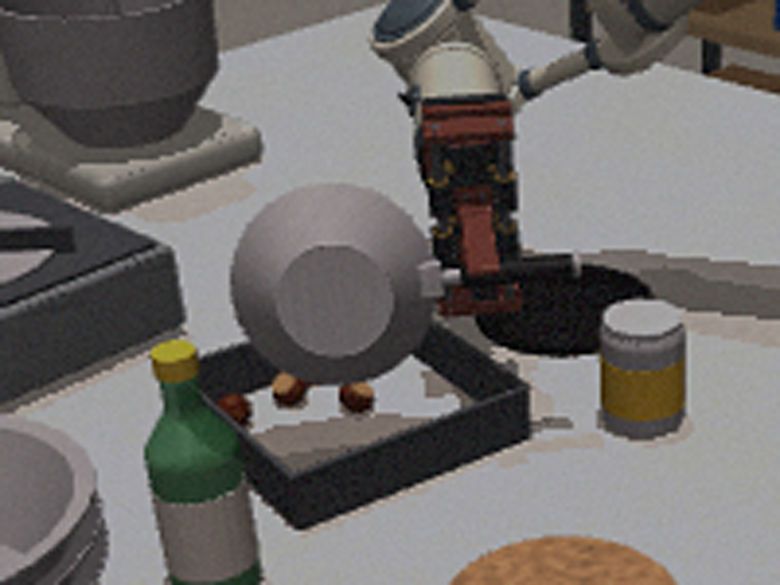

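View pics/t6.png

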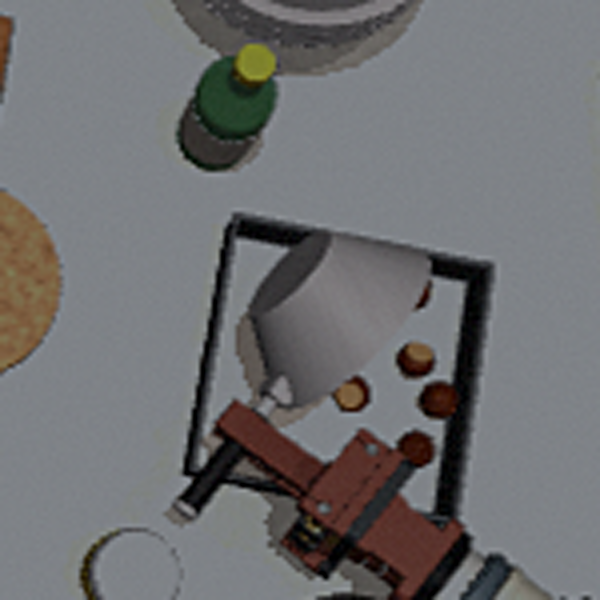

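All five chestnuts are in the tin (crop: (423,292), (416,358), (350,393), (438,400), (413,448)). Trivet centre ≈ (0.5815, −0.004). Return the pan.

Run:
```python
from h import *
from station import r
psi=-40;b=np.radians(psi);o=np.array([np.sin(b),-np.cos(b)])
c=np.array([.508,-.294])-.033*o
g=lambda z:np.array([c[0]-GR*np.cos(b),c[1]-GR*np.sin(b),z])
go=lambda p,ps,th,v:(lambda q:r.servo_line(list(q[0]),list(q[1]),speed=v))(pan2tool(p,ps,th,flip=True))
for i,th in enumerate((90,70,50,30,15,0)): go(g(.145+.004*i),psi,th,.15)
a=np.radians(-6.8); G=lambda z:np.array([.582-GR*np.cos(a),-.004-GR*np.sin(a),z])
go(G(.165),-6.8,0,.18); go(G(.085),-6.8,0,.12)
s=r.sense();print(s['clock'],s['opening'],s['contact_force'])
p=r.snapshot("scene");pickle.dump(p,open('scene7.pkl','wb'));crop(p,200,120,400,270,3.9,'pics/s7.png')
p=r.snapshot("top");pickle.dump(p,open('top7.pkl','wb'));crop(p,230,120,470,290,3.2,'pics/t7.png')
```

```text
28.275 0.016853999721015936 [-0.20181075 -0.66606168 -3.77774601]
```

View pics/s7.png

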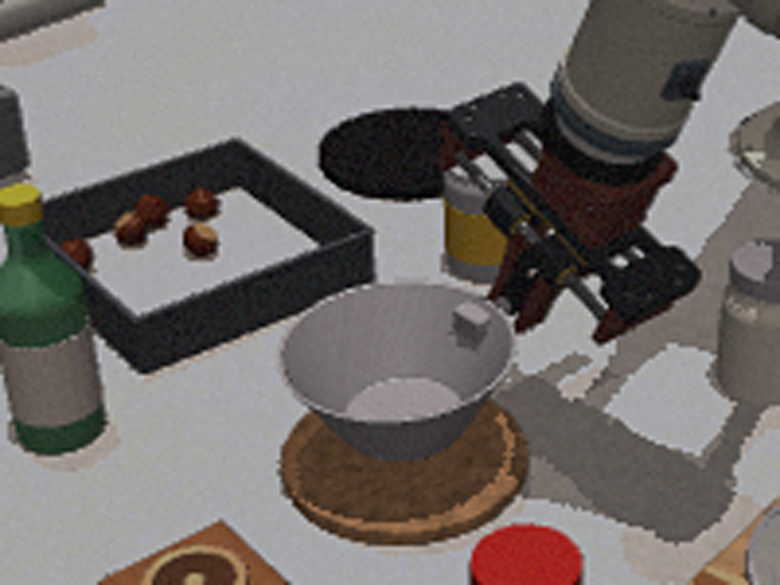

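View pics/t7.png

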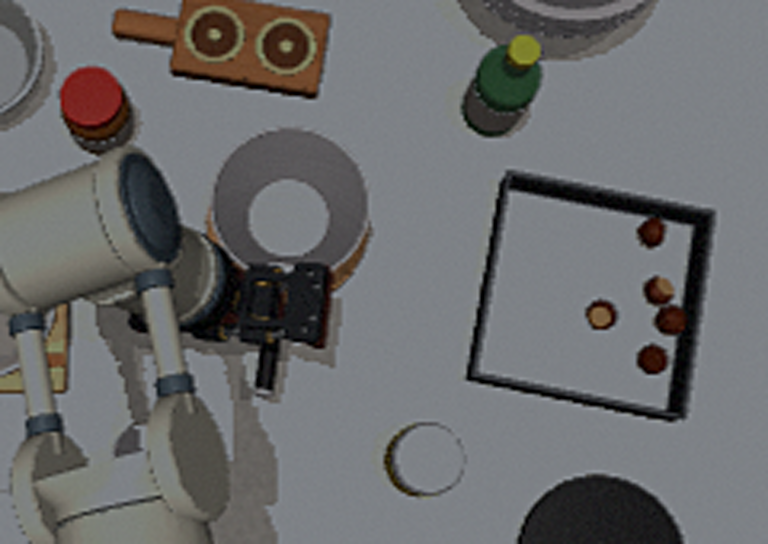

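Pan empty; five chestnuts in the tin in both views. Check tilt and axis from rim (290,207) and floor disc (289,217), then set down.

Run:
```python
from h import *
t=pickle.load(open('top7.pkl','rb'));T=pickle.load(open('top2.pkl','rb'))
im=t['frame'].astype(int);g=cv2.cvtColor(t['frame'],cv2.COLOR_RGB2GRAY)
q=np.zeros_like(g);q[170:207,300:336]=(g[170:207,300:336]>150)*255
print(np.sort(g[175:205,305:332].ravel())[::80])
k=max(cv2.findContours(q,0,1)[0],key=cv2.contourArea);print('floor blob',cv2.contourArea(k),cv2.fitEllipse(k))
e=cv2.fitEllipse(k)[0]
print('floor',plane(t,e,.044)[:2])
K=lambda u,v:(u/3.2+230-.34,v/3.2+120-.34)
print('rim',[plane(t,K(*p),.099)[:2] for p in((212,207),(368,207),(290,128))])
```

```text
[  4  67  74  84  96 127 128 129 129 131 138]Traceback (most recent call last):
  File "<stdin>", line 6, in <module>
ValueError: max() iterable argument is empty
```

Run:
```python
from h import *
t=pickle.load(open('top7.pkl','rb'))
g=cv2.cvtColor(t['frame'],cv2.COLOR_RGB2GRAY)
q=np.zeros_like(g);q[172:202,304:336]=(g[172:202,304:336]>112)*255
k=max(cv2.findContours(q,0,cv2.CHAIN_APPROX_NONE)[0],key=cv2.contourArea);e=cv2.fitEllipse(k);print('floor blob',cv2.contourArea(k),e)
print('floor',plane(t,e[0],.044)[:2])
K=lambda u,v:(u/3.2+230-.34,v/3.2+120-.34)
print('rim',[plane(t,K(*p),.099)[:2] for p in((212,207),(368,207),(290,128))])
```

```text
floor blob 429.5 ((319.7420959472656, 187.682861328125), (23.20438003540039, 23.688257217407227), 100.8297119140625)
floor [ 0.57971213 -0.00430733]
rim [array([0.5772257 , 0.06633959]), array([ 0.5786278 , -0.07611413]), array([ 0.65262843, -0.00442693])]
```

Level, axis ≈ (0.579, −0.0045); shift +2 mm in x and lower.

Run:
```python
from h import *
from station import r
a=np.radians(-6.8); G=lambda z:np.array([.584-GR*np.cos(a),-.004-GR*np.sin(a),z])
go=lambda p,v:(lambda q:r.servo_line(list(q[0]),list(q[1]),speed=v))(pan2tool(p,-6.8,0,flip=True))
go(G(.066),.08); r.wait(.2); f0=r.sense()['contact_force'][2]; z=.066
while z>.055:
    z-=.001; go(G(z),.02); f=r.sense()['contact_force'][2]
    if f-f0>2.5: break
s=r.sense();print(s['clock'],z,f0,f,s['torque'])
p=r.snapshot("scene");crop(p,200,120,400,270,3.9,'pics/s8.png')
```

```text
29.9667 0.062 -4.358838756934663 -0.8377971323828406 [ 0.24794754  0.1024524  -0.18389576]
```

View pics/s8.png

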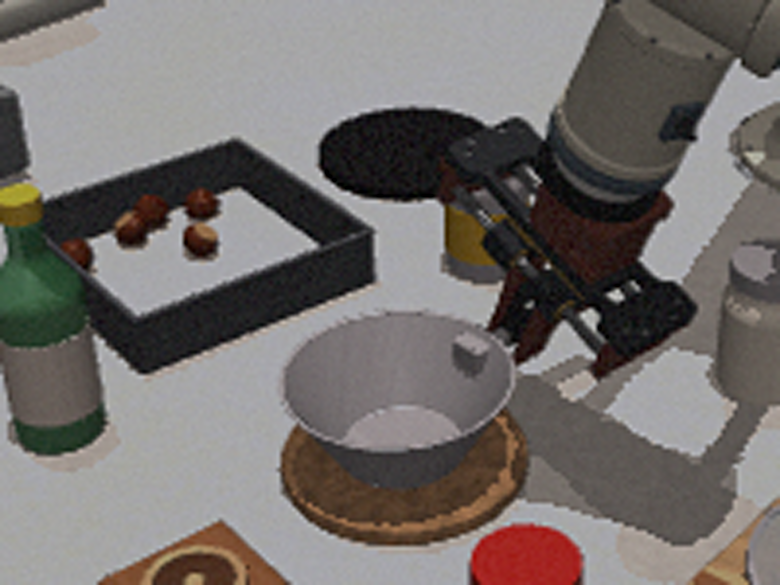

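First contact at grip height 62 mm instead of 58: the pan droops about 1.4° at its far edge. Level it while lowering, then release.

Run:
```python
from h import *
from station import r
a=np.radians(-6.8); G=lambda z:np.array([.584-GR*np.cos(a),-.004-GR*np.sin(a),z])
go=lambda p,pi,v:(lambda q:r.servo_line(list(q[0]),list(q[1]),speed=v))(pan2tool(p,-6.8,0,flip=True,pitch=pi))
go(G(.0622),-1.3,.01); print(r.sense()['contact_force'])
z=.0622
while z>.0575:
    z-=.0008; go(G(z),-1.3,.01); f=r.sense()['contact_force'][2]; print(round(z,4),round(f,2))
    if f>1.5: break
s=r.sense();print(s['clock'],s['contact_force'])
P,O=pan2tool(G(z),-6.8,0,flip=True,pitch=-1.3)
r.let_go(); d=(P-G(z))/.163
r.servo_line(list(P+.13*d),speed=.12); r.servo_line(list(P+.13*d+[-.08,0.1,.1]),speed=.2)
print(r.sense()['clock'])
p=r.snapshot("scene");pickle.dump(p,open('scene9.pkl','wb'));cv2.imwrite('pics/s9.png',p['frame'][:,:,::-1])
p=r.snapshot("top");pickle.dump(p,open('top9.pkl','wb'));cv2.imwrite('pics/t9.png',p['frame'][:,:,::-1])
```

```text
[-0.51461047  0.21840894 -2.56911964]
0.0614 -1.95
0.0606 -2.95
0.0598 -1.55
0.059 -2.09
0.0582 -0.26
0.0574 2.84
32.0 [-2.83736093 -0.9559771   2.83756657]
35.3583
```

View pics/s9.png

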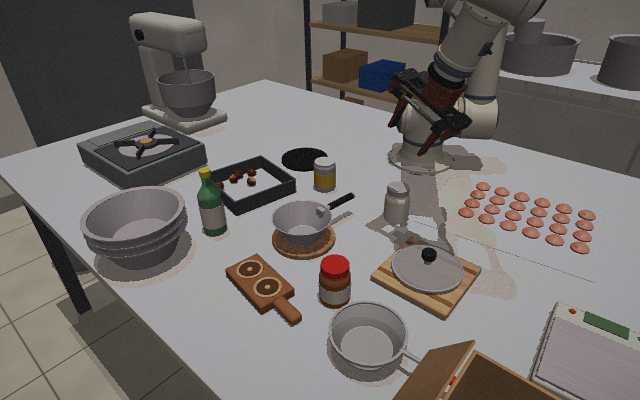

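View pics/t9.png

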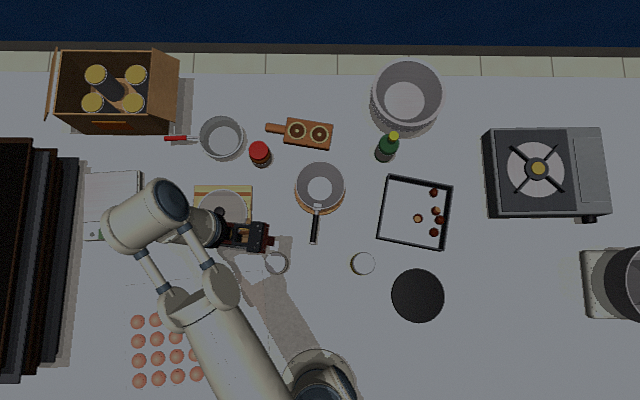

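Pan upright on the trivet at (320,188) top view, nuts in the tin, lid on the board at (428,265) scene view. Quick numeric check.

Run:
```python
from h import *
from station import r
t=pickle.load(open('top9.pkl','rb'));s=pickle.load(open('scene9.pkl','rb'))
g=cv2.cvtColor(t['frame'],cv2.COLOR_RGB2GRAY)
q=np.zeros_like(g);q[172:203,304:336]=(g[172:203,304:336]>112)*255
k=max(cv2.findContours(q,0,cv2.CHAIN_APPROX_NONE)[0],key=cv2.contourArea);e=cv2.fitEllipse(k);print('pan floor',e,plane(t,e[0],.017)[:2])
def knob(p,roi):
    m=np.zeros(p['frame'].shape[:2],np.uint8);x0,y0,x1,y1=roi;m[y0:y1,x0:x1]=(p['frame'][y0:y1,x0:x1].max(2)<75)*255
    M=cv2.moments(max(cv2.findContours(m,0,1)[0],key=cv2.contourArea));return M['m10']/M['m00'],M['m01']/M['m00']
t5=pickle.load(open('top5.pkl','rb'))
a=knob(t5,(208,200,232,224));b=knob(s,(415,242,442,268));print('knob',a,b,tri(t5,a,s,b),plane(t5,a,.063))
t0=pickle.load(open('top0.pkl','rb'))
d=cv2.absdiff(t0['frame'],t['frame']).max(2);d[:, :295]=0;print('tin-edge diff px',(d[165:262,365:465]>50).sum(),'bottle',(d[125:165,370:405]>50).sum(),'can',(d[245:282,345:382]>50).sum())
r.hand_in(); print(r.sense()['clock'])
```

```text
pan floor ((319.5835266113281, 187.97894287109375), (22.818584442138672, 23.55074119567871), 86.17436981201172) [ 0.58453813 -0.00429512]
knob (218.98809523809524, 211.78571428571428) (428.4333333333333, 255.05523809523808) [0.50074585 0.29489686 0.05826643] [0.49955588 0.2947663  0.063     ]
tin-edge diff px 356 bottle 0 can 0
the job is handed in; nothing more can be done
the job is handed in; nothing more can be done
```

The job is done and handed in at about 35 s on the robot's clock, against the 72 s limit. There is no verdict yet.

**What I did:**
- I took the lid off and laid it knob up on the board.
- I lifted the pan by its handle and rolled it about 106° low over the tin.
- I set the empty pan back on the cork trivet, let go, and backed the arm clear.

**Last checks:**
- **Lid:** the knob was at (0.501, 0.295), within about 1 mm of the board's measured centre.
- **Chestnuts:** all five were visible in the tin.
- **Pan:** it was upright and empty, about 3 mm from the trivet's measured centre.
- **Bystanders:** the bottle and the can showed no change in the top view. I did not check the other bystanders numerically, but saw no change in the final pictures.

**What disagreed:**
- **Pan droop:** the pan's far edge drooped about 1.5° in the grip while I lowered it. I levelled it by tilting the gripper before letting go.
- **Tin area:** 356 pixels changed in the top view. I put that down to the chestnuts now lying there and did not separately re-measure the tin's edges.

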